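# Hold a sensor pod down in the sprung programming jig

## Robot

A 6-joint arm with a two-finger parallel gripper is mounted at the origin on the work surface. World frame = base frame: x ahead of the robot, y to its left, z up, the work surface at z = 0. Lengths are in mm, angles in rad, forces in N, time in s.
With the tool pointing down it reaches from about 200 to 875 mm from the base axis. Payload 3.4 kg.
Tool frame: the origin (TCP) lies between the finger pads; the fingertips stand 19 mm ahead of it and the grasp point (between the pads) is the TCP; z points along the fingers, y is the direction in which the jaws open and shut (so a half turn about z gives the same grasp; the last joint's range is limited). The gripper opens to 94 mm and grips with 3 to 60 N. Pads are 16 mm wide; open, the fingers measure 119 mm over their backs; the gripper's body (75 mm by 177 mm) begins 78 mm behind the grasp point.
Start: joints at [-1.412, 0.276, 1.505, -0, 1.361, -0.121], TCP at [158.792, -552.676, 201.893] pointing down, gripper open.
Joint ranges: [-2.89, 2.89], [-0.75, 2.08], [0.22, 2.7], [-1.18, 4.32], [0.11, 2.71], [-2.7, 2.7]. Speed limits (rad/s): [2.57, 2.57, 3.14, 3.14, 3.14, 3.14].

## Interface

Orientations are given as a unit quaternion [w, x, y, z].
In Python, from plant import * gives the robot as it stands.
- The arm moves only by the shell command python3 -m inch 'ROWS' [FORCE]. ROWS is JSON, a list of rows, each an object with "gripper": the opening in per cent of the stroke, from 0 (shut) to 100 (fully open); "delta_pos": the shift along the tool's x, y, z in units of 50 mm (1.0 is 50 mm), a list of three; "rotation": the turn, a rotation vector about the tool's x, y, z in units of 5 degrees (1.0 is 5 degrees), a list of three. In form: [{"gripper": gripper, "delta_pos": [dx, dy, dz], "rotation": [rx, ry, rz]}, ...]. A call has 1 to 12 rows; each row is the pose to reach, as a shift and turn from the pose commanded when the call began, along the tool's axes at that moment; what a row does not reach only later rows make up. A row lasts 1/8 s, in which the tool goes at most 62.5 mm and 10.7 degrees, less where a joint would pass 70% of its speed; a pose out of reach is approached as far as the arm can. A call with a gripper value outside its range is refused whole. The fingers move at their own pace and stop on an object; FORCE is the grip in N (left out, the last holds). Time passes only in rows, so rows that repeat a pose let the fingers close. It gives the time, the measured TCP pose, the force and the opening at its end, in the units of the state.
- read_state(): the state, without advancing time (a new reading comes with each control period).
- read_camera(name): name is "side" or "top" or "wrist"; returns (picture, depth): 420x560x3 uint8, red, green, blue; 420x560 float32, mm along the optical axis (not along the pixel's ray), 0 where there is no reading.
- camera_params(name): a dict with "fx", "fy", "cx", "cy" (pixels), "k1" (the pictures are not rectified: a ray, as slopes to the right and down, at radius r is drawn at 1 + k1 r^2 times it, then the intrinsics apply), "extrinsics" (4x4, takes a point from world to camera coordinates); the wrist camera has in their place "tool_from_camera" (4x4, takes a point from camera to tool coordinates, whose origin is the TCP and whose axes are the flange's). Camera axes: x right, y down, z forward; pixel columns grow to the right and rows downward; lengths in mm; the calibration is good to about 2 mm. A picture is of the moment at which its call begins: read the wrist's pose just before it. camera_params takes no time and is no camera call.
- hand_in(): hands the job in, once; it reports no verdict.
Trained networks look in the newest picture that a camera, given by its name, has taken for a name from the list of things; names that differ only in an ending like _2 or _b are one class to them, and where a whole thing is asked for, a point or a joint stands for the part that bears it (a point fixed in the world has none). Each returns a list of dicts, best first, with "p" (0 to 1); they miss things now and then, are a little off and sometimes report something else, mostly with a low value. They report only what shows in the picture. A call takes as long as a camera call. They do not tell look-alikes from the thing itself.
- boxes_of(camera, target): "box" ([centre column, centre row, width, height] in pixels, round what is visible of it).
- spot_point(camera, target): "point" ([row, column] in pixels: a listed point, or the origin of a listed thing).
The state is a dict: "time_s": time; "qpos": joint angles; "qd": joint speeds; "tau": joint torques, N m; "tcp_pos": TCP position; "tool_rot": TCP orientation; "wrist_force": force on the tool from outside, world axes, zero at the start; "moment": the same for the moment, N m; "grip_width": finger opening in mm.
Only numpy, scipy, OpenCV 4.12 (cv2) and the standard library are available. Lean on these libraries where they do the work, as an engineer would, in place of code of your own. Each camera call takes 0.05 s, during which the arm holds its last target.

## Task

Pick up the round sensor pod, turn it so that its connector nose points between the two upright guide pins of the programming jig, and set it upright in the jig's sprung ring. Press it down until the ring is fully home on its stop, and finish while the gripper is still holding it pressed down there: do not let go. Leave the cup, the tape roll and the screwdriver where they are.

Things in the scene. Friction and masses are not known exactly. Their poses are not given: they have to be found in the camera images.
- pod_center (a point): Sensor pod, loose, upright on the table, 0.15-0.27 kg: round grey housing with a black stem on top, 90 mm tall. Point on its axis 45 mm above its flat underside; z up the axis, x out along the nose. From the underside: cone from 40 mm dia. to 68 mm dia. at 20 mm height, cylinder 68 mm dia. to 42 mm, shoulder sloping in to 36 mm dia. at 50 mm, stem from 50 to 90 mm.
- pod_stem (a point): Middle of the pod's stem, the place to grip it, from any side: a plain black round stem, 28 mm diameter and 40 mm long. On the pod's axis, 70 mm above its underside; same axes as the pod.
- pod_nose (a point): Outer end of the pod's connector nose: a grey rectangular block, 8 mm wide and 12 mm high, that sticks out level from the housing along the pod's x axis. This point is 52 mm from the pod's axis and 31 mm above its underside.
- jig_seat (a point): Programming jig, fixed to the table: a plywood block 130 x 130 mm, 30 mm high, with a sprung ring above its middle. Point on the ring's axis at the height of the ring's upper face when not pressed, 65 mm above the table; it does not move with the ring. z up; x points from the ring's axis to the middle between the two guide pins.
- pin_gap (a point): Middle between the jig's two upright steel guide pins, at their tops, 90 mm above the table and 46 mm out from the ring's axis along the jig's x. The pins are 8 mm in diameter with domed tops and stand 14 mm to either side of this point (20 mm free between them), so the 8 mm nose has 6 mm of room on each side.
- ring_top (a point): Centre of the upper face of the sprung aluminium ring, moving with it: 72 mm outer diameter, 56 mm hole, 10 mm thick. The pod's cone settles in the hole and centres itself: seated upright, the pod's underside is about 11 mm below this point (pod centre point about 34 mm above it) and the nose is already between the pins, below their tops.
- ring (a joint): How far the sprung ring is pressed down, in m: 0 at rest, 0.012 on its stop (fully home). It needs about 4 N to start moving and about 10 N to reach the stop; the pod's weight alone does not press it. It springs back up when let go.
- cup_rim (a point): Bystander: a white paper cup, 72 mm wide at the rim, 85 mm tall, beyond the work; the point is the centre of its mouth.
- tape: Bystander: a black tape roll lying flat, 96 mm in diameter, 25 mm high, origin at the centre of its underside.
- driver: Bystander: a screwdriver lying on the table, roughly left to right as seen from the robot, with a red handle; its origin is on its underside near the middle.
Things that resemble listed ones, but are neither listed nor needed, are in the scene too. Leave any green, orange or yellow look-alike of the part that bears pod_center alone.

How it is judged (in metres and radians):
On the way:
1. the pod is lifted clear of the table in the gripper (height (world z) of pod_center above 0.065 m and contact force between the fingers and pod above 2 N), for 0.2 s.
At the end, for the whole second after the job is handed in: Ring pressed down over 9.5 of its 12 mm; pod seated in it (centre point under 38 mm above the ring, axes within 5 mm), upright within 0.12 rad, nose end over 45 mm out and within 10 mm of the middle between the pins, at rest, over 4 N on the ring, fingers touching the pod (over 2 N) (value of joint ring above 0.0095 m and horizontal distance between pod_center and ring_top below 0.005 m and z of pod_center in the frame of ring_top below 0.038 m and angle between pod_center's own z axis and vertical below 0.12 rad and x of pod_nose in the frame of jig_seat above 0.045 m and y of pod_nose in the frame of jig_seat between -0.01 and 0.01 m and contact force between pod and ring above 4 N and contact force between the fingers and pod above 2 N and linear speed of pod below 0.02 m/s); the arm keeps its last pose, push and grip.
It fails at once if the pod is tipped over (angle between pod_center's own z axis and vertical above 0.7 rad).
It fails at once if the cup is moved (distance of cup_rim from where it was at the start of the episode above 0.03 m).
It fails at once if the tape roll is moved (distance of tape from where it was at the start of the episode above 0.03 m).
It fails at once if the screwdriver is moved (distance of driver from where it was at the start of the episode above 0.03 m).
It also fails if it takes over 45 s, if anything falls off the work surface, if the arm or the gripper's body presses on something with over 40 N, if the wrist force passes 120 N, or if a joint passes its speed limit or range.

## Working session

There is one attempt and no reset: what is moved stays moved. The work goes in short steps, Python scripts to look and compute and a shell command to move; the robot and the scene stay as the last step left them, time stands still between calls to the robot, and variables do not carry over. Pictures are saved under pics/ and viewed, and the job is handed in when it is done.

```bash
mkdir -p pics; ls; cat > h.py <<'E'
from plant import *
import numpy as np, cv2
from scipy.spatial.transform import Rotation as R
def T_wt(s):
    T=np.eye(4);q=s["tool_rot"];T[:3,:3]=R.from_quat([q[1],q[2],q[3],q[0]]).as_matrix();T[:3,3]=s["tcp_pos"];return T
def cam2w(name,s=None):
    p=camera_params(name)
    return T_wt(s)@np.array(p["tool_from_camera"]) if name=="wrist" else np.linalg.inv(np.array(p["extrinsics"]))
def ray(name,u,v):
    p=camera_params(name);K=np.array([[p["fx"],0,p["cx"]],[0,p["fy"],p["cy"]],[0,0,1.]])
    return np.append(cv2.undistortPoints(np.array([[[u,v]]],float),K,np.array([p["k1"],0,0,0,0.]))[0,0],1)
def at_z(name,u,v,z,s=None):
    T=cam2w(name,s);d=T[:3,:3]@ray(name,u,v);o=T[:3,3];return o+d*(z-o[2])/d[2]
def proj(name,P,s=None):
    p=camera_params(name);K=np.array([[p["fx"],0,p["cx"]],[0,p["fy"],p["cy"]],[0,0,1.]])
    c=np.linalg.inv(cam2w(name,s))@np.append(P,1)
    x=c[:2]/c[2];f=1+p["k1"]*(x@x);return np.array([p["fx"]*x[0]*f+p["cx"],p["fy"]*x[1]*f+p["cy"]])
def dep(name,u,v,D,s=None):
    d=D[int(round(v)),int(round(u))];return (cam2w(name,s)@np.append(ray(name,u,v)*d,1))[:3]
E
python3 - <<'E'
from h import *
s=read_state();print(s["tcp_pos"],s["tool_rot"],s["wrist_force"],s["grip_width"])
for n in ["side","top","wrist"]:
    im,D=read_camera(n);cv2.imwrite(f"pics/{n}0.png",im[...,::-1]);np.save(f"{n}0.npy",D)
    for t in ["pod_center","pod_stem","pod_nose","jig_seat","pin_gap","ring_top"]:
        try: print(n,t,[(np.round(x["p"],2),np.round(x["point"],1)) for x in spot_point(n,t)][:4])
        except Exception as e: print(n,t,e)
E
```

```text
pics
[ 158.68213005 -552.04968634  200.98135558] [-9.50500922e-04  9.90230390e-01  1.39437694e-01 -3.17695821e-05] [-0.46250022 -0.72698342 -0.83301525] 94.14661350401477
side pod_center [(np.float64(0.97), array([266. , 335.3])), (np.float64(0.83), array([274.9, 260.9])), (np.float64(0.73), array([308.8, 302.1])), (np.float64(0.7), array([315.7, 208.5]))]
side pod_stem [(np.float64(0.89), array([299.3, 207.6])), (np.float64(0.77), array([268.8, 259.8])), (np.float64(0.73), array([258.6, 339.5])), (np.float64(0.67), array([299.8, 300.3]))]
side pod_nose [(np.float64(0.88), array([336.7, 192.9])), (np.float64(0.87), array([257.8, 323.6])), (np.float64(0.69), array([297.3, 255.8])), (np.float64(0.62), array([333.3, 323.9]))]
side jig_seat [(np.float64(0.66), array([208.5, 299.3]))]
side pin_gap [(np.float64(0.73), array([189.4, 286. ]))]
side ring_top [(np.float64(0.76), array([208.3, 298.4]))]
top pod_center [(np.float64(0.97), array([271. , 187.3])), (np.float64(0.97), array([278.4, 256.2])), (np.float64(0.94), array([224. , 214.6])), (np.float64(0.86), array([210.6, 158.2]))]
top pod_stem [(np.float64(0.88), array([228.4, 212.5])), (np.float64(0.84), array([276. , 185.3])), (np.float64(0.63), array([210.4, 153.3])), (np.float64(0.62), array([280.1, 255.5]))]
top pod_nose [(np.float64(0.89), array([214.5, 140. ])), (np.float64(0.77), array([232.9, 195.5])), (np.float64(0.73), array([259.4, 270.8])), (np.float64(0.68), array([291.3, 181.3]))]
top jig_seat [(np.float64(0.72), array([207.7, 328.7]))]
top pin_gap [(np.float64(0.65), array([187.1, 339.6]))]
top ring_top [(np.float64(0.83), array([210.8, 327. ]))]
wrist pod_center []
wrist pod_stem []
wrist pod_nose []
wrist jig_seat []
wrist pin_gap []
wrist ring_top []
```

View pics/side0.png

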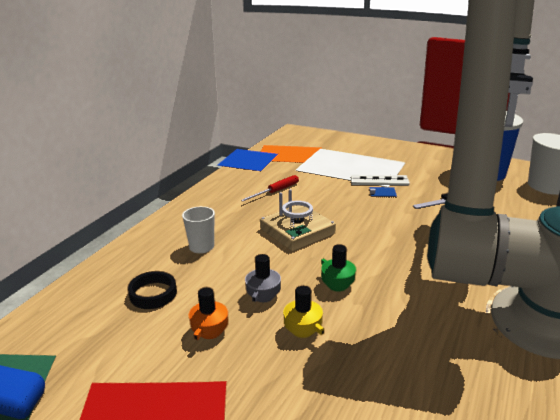

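View pics/top0.png

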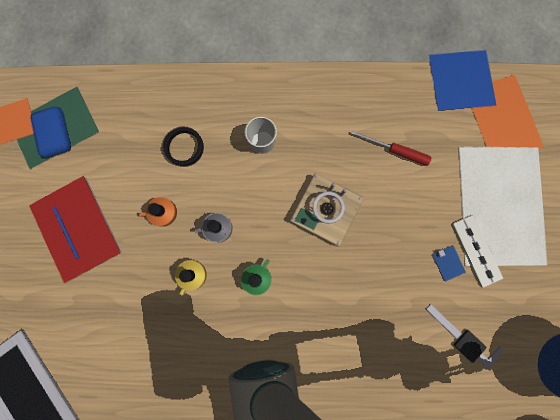

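The grey pod is at side (263,283) and top (214,227), with its nose at top (196,232). The orange, yellow and green ones are look-alikes. The jig ring is at top (328,207) and its pins are up and to the right of that.

```bash
python3 - <<'E'
from h import *
Dt=np.load("top0.npy");Ds=np.load("side0.npy")
def tri(a,b):
    A=[];B=[]
    M=np.zeros((3,3));v=np.zeros(3)
    for n,(r,c) in (("top",a),("side",b)):
        T=cam2w(n);d=T[:3,:3]@ray(n,c,r);d/=np.linalg.norm(d);Q=np.eye(3)-np.outer(d,d);M+=Q;v+=Q@T[:3,3]
    return np.linalg.solve(M,v)
for n,a,b,z in [("center",(224,214.6),(274.9,260.9),45),("stem",(228.4,212.5),(268.8,259.8),70),("nose",(232.9,195.5),(297.3,255.8),31),("ring",(210.8,327),(208.3,298.4),65),("seat",(207.7,328.7),(208.5,299.3),65),("gap",(187.1,339.6),(189.4,286),90)]:
    print(n,"top",at_z("top",a[1],a[0],z).round(1),"side",at_z("side",b[1],b[0],z).round(1),"tri",tri(a,b).round(1))
print("cam",cam2w("top")[:3,3])
im=cv2.imread("pics/top0.png");
for nm,(x0,x1,y0,y1) in dict(pod=(120,290,180,310),jig=(270,390,150,260)).items():
    cv2.imwrite(f"pics/{nm}.png",cv2.resize(im[y0:y1,x0:x1],None,fx=4.5,fy=4.5,interpolation=cv2.INTER_CUBIC))
# depth points
S=[]
for n,D in (("top",Dt),("side",Ds)):
    bx=boxes_of(n,"pod_center");print(n,[(round(x["p"],2),np.round(x["box"])) for x in bx])
E
```

```text
center top [529.6 149.8  45. ] side [526.7 142.2  45. ] tri [526.7 147.9  49.1]
stem top [517.6 150.   70. ] side [520.3 156.7  70. ] tri [520.2 151.7  66.5]
nose top [509.8 196.6  31. ] side [511.3 192.   31. ] tri [509.4 195.8  34.3]
ring top [ 558.4 -106.5   65. ] side [ 559.5 -103.6   65. ] tri [ 559.6 -106.3   63.7]
seat top [ 565.5 -110.4   65. ] side [ 557.3 -103.6   65. ] tri [ 563.7 -111.9   59.9]
gap top [ 608.1 -132.2   90. ] side [ 606.4 -136.    90. ] tri [ 606.4 -132.6   91.7]
cam [450.67572554  -9.67990459 981.74762475]
top [(0.75, array([191., 277.,  34.,  34.])), (0.74, array([212., 227.,  37.,  32.])), (0.74, array([159., 215.,  34.,  31.])), (0.61, array([256., 279.,  30.,  36.]))]
side [(0.75, array([261., 278.,  34.,  47.])), (0.58, array([208., 312.,  41.,  48.])), (0.57, array([304., 311.,  37.,  51.])), (0.56, array([340., 266.,  40.,  49.]))]
```

```bash
python3 - <<'E'
from h import *
D=np.load("top0.npy");T=cam2w("top")
def cloud(x0,x1,y0,y1):
    out=[]
    for v in range(y0,y1):
        for u in range(x0,x1):
            if D[v,u]>0: out.append(dep("top",u,v,D))
    return np.array(out)
c=cloud(190,240,205,250)
for lo,hi in ((80,100),(38,60),(20,38)):
    m=c[(c[:,2]>lo)&(c[:,2]<hi)];print("pod",lo,len(m),m.mean(0).round(1),m.min(0).round(1),m.max(0).round(1))
c=cloud(285,370,165,250)
for lo,hi in ((75,100),(55,72)):
    m=c[(c[:,2]>lo)&(c[:,2]<hi)];print("jig",lo,len(m),m.mean(0).round(1),m.min(0).round(1),m.max(0).round(1)); 
    if lo==75: print(m.round(0))
E
```

```text
Traceback (most recent call last):
  File "h.py", line 19, in dep
    d=D[int(round(v)),int(round(u))];return (cam2w(name,s)@np.append(ray(name,u,v)*d,1))[:3]
                                             ~~~~~^^^^^^^^
  File "h.py", line 7, in cam2w
    p=camera_params(name)
ValueError: time passes only in moves, steps and waits
```

```bash
python3 - <<'E'
s=open('h.py').read().replace("def T_wt","import functools\n_cp=camera_params\n@functools.lru_cache(None)\ndef camera_params(n): return _cp(n)\ndef T_wt",1)
open('h.py','w').write(s)
E
cat > cl.py <<'E'
from h import *
def cloud(name,D,x0,x1,y0,y1,s=None):
    T=cam2w(name,s);p=camera_params(name);K=np.array([[p["fx"],0,p["cx"]],[0,p["fy"],p["cy"]],[0,0,1.]])
    u,v=np.meshgrid(np.arange(x0,x1),np.arange(y0,y1));u=u.ravel();v=v.ravel();d=D[v,u];k=d>0;u,v,d=u[k],v[k],d[k]
    xy=cv2.undistortPoints(np.stack([u,v],1).astype(float)[:,None],K,np.array([p["k1"],0,0,0,0.]))[:,0]
    c=np.c_[xy*d[:,None],d,np.ones(len(d))];return (c@T.T)[:,:3]
E
python3 - <<'E'
from cl import *
D=np.load("top0.npy")
c=cloud("top",D,190,240,205,250)
for lo,hi in ((80,100),(38,60),(20,38)):
    m=c[(c[:,2]>lo)&(c[:,2]<hi)];print("pod",lo,len(m),m.mean(0).round(1),m.min(0).round(1),m.max(0).round(1))
c=cloud("top",D,285,370,165,250)
for lo,hi in ((75,100),(55,72)):
    m=c[(c[:,2]>lo)&(c[:,2]<hi)];print("jig",lo,len(m),m.mean(0).round(1),m.min(0).round(1),m.max(0).round(1)); 
    if lo==75: print(m.round(0))
s=read_state();print(s["time_s"])
E
```

```text
pod 80 131 [522.  145.7  88.7] [508.5 132.2  81.1] [535.  159.4  93.1]
pod 38 542 [520.7 144.3  45.2] [488.3 111.9  38.4] [555.8 196.1  59.7]
pod 20 47 [512.7 157.8  32.4] [488.8 112.8  20.3] [538.6 197.2  38. ]
jig 75 28 [ 607.8 -130.    86.6] [ 597.4 -146.7   78.4] [ 618.  -114.7   91.1]
[[ 618. -118.   86.]
 [ 617. -120.   90.]
 [ 615. -116.   89.]
 [ 615. -118.   89.]
 [ 615. -120.   87.]
 [ 616. -123.   86.]
 [ 615. -115.   78.]
 [ 613. -116.   87.]
 [ 613. -118.   88.]
 [ 613. -120.   90.]
 [ 614. -123.   86.]
 [ 612. -116.   83.]
 [ 611. -118.   88.]
 [ 611. -120.   86.]
 [ 610. -119.   78.]
 [ 604. -142.   89.]
 [ 604. -144.   88.]
 [ 602. -140.   87.]
 [ 601. -142.   91.]
 [ 602. -144.   88.]
 [ 602. -147.   87.]
 [ 600. -140.   85.]
 [ 600. -142.   87.]
 [ 600. -144.   89.]
 [ 600. -147.   86.]
 [ 599. -141.   80.]
 [ 597. -142.   89.]
 [ 598. -144.   87.]]
jig 55 342 [ 567.9 -110.9   63.9] [ 531.4 -145.4   55.6] [611.7 -75.1  71.6]
1.15
```

View pics/pod.png

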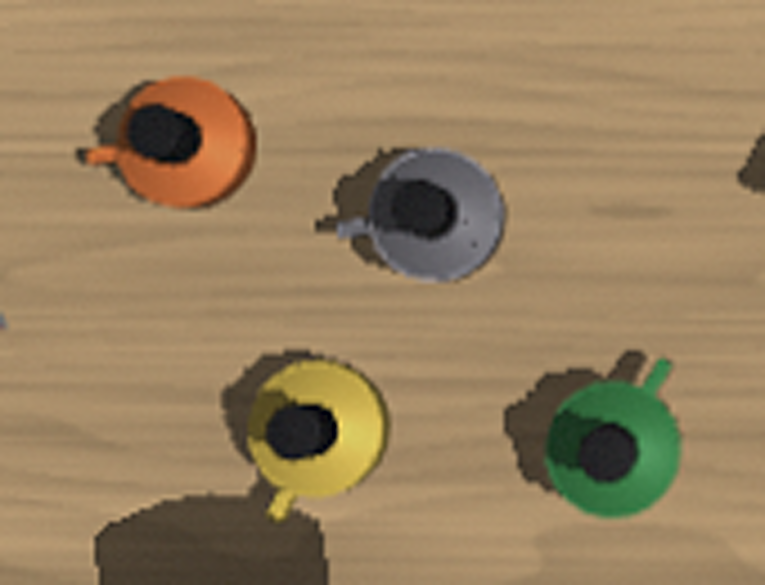

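View pics/jig.png

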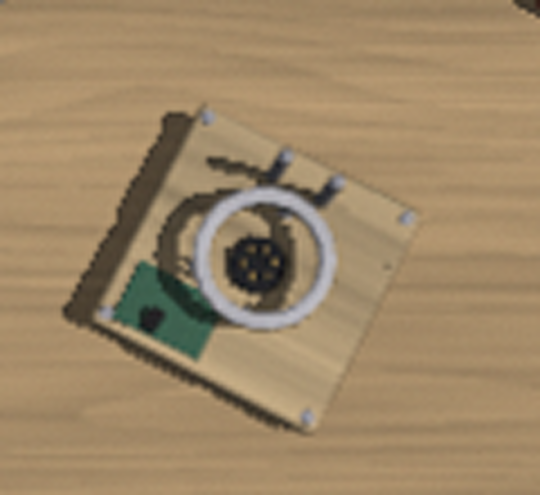

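```bash
cat > go.py <<'E'
import sys
from h import *
def plan(P,yaw):
    s=read_state();T=T_wt(s);d=T[:3,:3].T@(np.array(P)-T[:3,3])/50
    y=np.radians(yaw);G=np.array([[np.cos(y),np.sin(y),0],[np.sin(y),-np.cos(y),0],[0,0,-1.]])
    r=np.degrees(R.from_matrix(T[:3,:3].T@G).as_rotvec())/5
    print("t",s["time_s"],"q",np.degrees(s["qpos"]).round(0),"dpos",d.round(3),"rot",r.round(2),"yaw",np.degrees(np.arctan2(T[1,0],T[0,0])).round(2),"tilt",np.degrees(np.arccos(-T[2,2])).round(2),"F",np.round(s["wrist_force"],1))
if __name__=="__main__":
    a=[float(x) for x in sys.argv[1:]];plan(a[:3],a[3])
E
python3 go.py 522 145.5 200 100
```

```text
t 1.15 q [-81.  16.  86.   0.  78.  -7.] dpos [ 10.838 -11.414   0.037] rot [  0.     0.   -16.79] yaw 16.03 tilt 0.0 F [-0.7 -0.4  0. ]
```

```bash
python3 -m inch '[{"gripper":100,"delta_pos":[10.84,-11.41,0.04],"rotation":[0,0,-16.8]},{"gripper":100,"delta_pos":[10.84,-11.41,0.04],"rotation":[0,0,-16.8]},{"gripper":100,"delta_pos":[10.84,-11.41,0.04],"rotation":[0,0,-16.8]},{"gripper":100,"delta_pos":[10.84,-11.41,0.04],"rotation":[0,0,-16.8]},{"gripper":100,"delta_pos":[10.84,-11.41,0.04],"rotation":[0,0,-16.8]},{"gripper":100,"delta_pos":[10.84,-11.41,0.04],"rotation":[0,0,-16.8]},{"gripper":100,"delta_pos":[10.84,-11.41,0.04],"rotation":[0,0,-16.8]},{"gripper":100,"delta_pos":[10.84,-11.41,0.04],"rotation":[0,0,-16.8]},{"gripper":100,"delta_pos":[10.84,-11.41,0.04],"rotation":[0,0,-16.8]},{"gripper":100,"delta_pos":[10.84,-11.41,0.04],"rotation":[0,0,-16.8]},{"gripper":100,"delta_pos":[10.84,-11.41,0.04],"rotation":[0,0,-16.8]},{"gripper":100,"delta_pos":[10.84,-11.41,0.04],"rotation":[0,0,-16.8]}]' 20; python3 go.py 522 145.5 200 100
```

```text
time_s: 2.65
tcp_pos: [506.0, 114.6, 200.2]
tool_rot: [0.001, 0.642, 0.766, 0.0]
wrist_force: [0.1, -1.0, 0.3]
grip_width: 94.4
t 2.65 q [ 5. 11. 93. -0. 76. -5.] dpos [0.552 0.423 0.004] rot [0.01 0.01 0.01] yaw 100.07 tilt 0.07 F [ 0.1 -1.   0.3]
```

```bash
python3 -m inch '[{"gripper":100,"delta_pos":[0.55,0.42,0],"rotation":[0,0,0]},{"gripper":100,"delta_pos":[0.55,0.42,0],"rotation":[0,0,0]},{"gripper":100,"delta_pos":[0.55,0.42,0],"rotation":[0,0,0]}]'; python3 - <<'E'
from cl import *
s=read_state();print(s["tcp_pos"])
im,D=read_camera("wrist");cv2.imwrite("pics/wrist1.png",im[...,::-1]);np.save("wrist1.npy",D)
for t in ["pod_center","pod_stem","pod_nose"]:
    for x in spot_point("wrist",t):
        r,c=x["point"];print(t,round(x["p"],2),(round(r),round(c)),at_z("wrist",c,r,dict(pod_center=45,pod_stem=70,pod_nose=31)[t],s).round(1))
c=cloud("wrist",D,0,560,0,420,s)
c=c[(abs(c[:,0]-522)<70)&(abs(c[:,1]-145)<70)]
for lo,hi in ((80,100),(36,48),(20,34)):
    m=c[(c[:,2]>lo)&(c[:,2]<hi)]
    if len(m): print("pod",lo,len(m),m.mean(0).round(1),m.min(0).round(1),m.max(0).round(1))
E
```

```text
time_s: 3.02
tcp_pos: [520.3, 142.6, 199.7]
tool_rot: [-0.0, 0.643, 0.766, -0.001]
wrist_force: [-1.2, -0.7, 0.6]
grip_width: 93.9
[520.32324977 142.5940976  199.7203888 ]
pod_center 0.89 (72, 344) [562.4 280.1  45. ]
pod_center 0.76 (197, 280) [523.7 146.4  45. ]
pod_center 0.64 (255, 163) [406.6  58.2  45. ]
pod_center 0.55 (121, 180) [411.  205.5  45. ]
pod_stem 0.95 (200, 280) [522.9 148.3  70. ]
pod_stem 0.86 (65, 348) [561.4 281.9  70. ]
pod_stem 0.86 (268, 151) [402.5  53.8  70. ]
pod_stem 0.63 (123, 176) [414.4 204.1  70. ]
pod_nose 0.92 (148, 283) [517.4 196.2  31. ]
pod_nose 0.92 (16, 342) [552.2 334.5  31. ]
pod_nose 0.56 (92, 141) [362.2 228.1  31. ]
pod_nose 0.55 (285, 200) [448.8  22.2  31. ]
pod 80 718 [523.2 148.8  89.8] [509.5 134.5  80. ] [537.1 161.6  92.1]
pod 36 1884 [522.6 153.3  44.3] [489.5 113.6  36. ] [557.5 199.4  48. ]
pod 20 50 [516.9 179.3  27.1] [493.9 164.7  20.2] [541.1 200.   33.8]
```

View pics/wrist1.png

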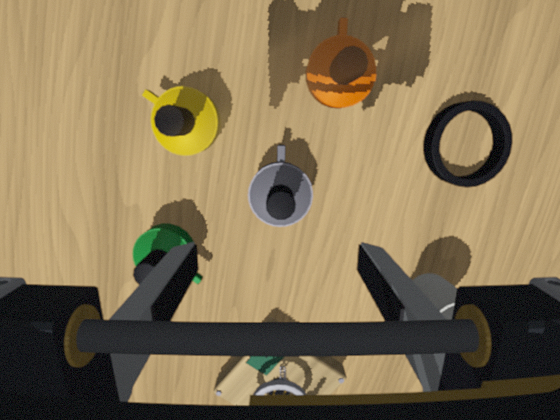

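```bash
python3 - <<'E'
from cl import *
s=read_state();print(s["tcp_pos"],s["qd"].round(3) if hasattr(s["qd"],'round') else s["qd"])
for n,f in (("wrist","wrist1.npy"),("top","top0.npy")):
    D=np.load(f)
    c=cloud(n,D,0,560,0,420,s)
    st=c[(np.hypot(c[:,0]-522.5,c[:,1]-147)<25)&(c[:,2]>85)];o=(st.max(0)+st.min(0))[:2]/2
    d=c[:,:2]-o;r=np.hypot(*d.T);m=(r>39)&(r<56)&(c[:,2]>28)&(c[:,2]<45)
    print(n,o,m.sum(),np.degrees(np.arctan2(d[m,1].mean(),d[m,0].mean())))
E
python3 go.py 522.5 147 74 100
```

```text
[520.57617    142.10380684 200.20886127] [ 0.002  0.001 -0.002  0.004 -0.001  0.001]
wrist [521.26662541 153.01595828] 97 72.16628878918246
top [521.73714186 145.77797221] 22 98.75745339885651
t 3.225 q [ 8. 13. 91. -0. 77. -2.] dpos [0.091 0.055 2.524] rot [ 0.    0.   -0.01] yaw 99.93 tilt 0.02 F [ 0.2 -0.8  0.6]
```

```bash
python3 -m inch '[{"gripper":100,"delta_pos":[0.09,0.055,0],"rotation":[0,0,0]},{"gripper":100,"delta_pos":[0.09,0.055,0.9],"rotation":[0,0,0]},{"gripper":100,"delta_pos":[0.09,0.055,1.8],"rotation":[0,0,0]},{"gripper":100,"delta_pos":[0.09,0.055,2.3],"rotation":[0,0,0]},{"gripper":100,"delta_pos":[0.09,0.055,2.5],"rotation":[0,0,0]},{"gripper":100,"delta_pos":[0.09,0.055,2.5],"rotation":[0,0,0]},{"gripper":100,"delta_pos":[0.09,0.055,2.5],"rotation":[0,0,0]}]' 35; python3 - <<'E'
from cl import *
s=read_state();print(s["tcp_pos"])
im,D=read_camera("wrist");cv2.imwrite("pics/wrist2.png",im[...,::-1])
E
python3 go.py 522.5 147 74 100
```

```text
time_s: 4.1
tcp_pos: [524.1, 148.4, 76.2]
tool_rot: [0.001, 0.643, 0.766, 0.001]
wrist_force: [-0.0, -0.1, 0.4]
grip_width: 93.9
[524.07354258 148.37402468  76.18458434]
t 4.15 q [  8.  19. 101.  -0.  60.  -2.] dpos [-0.022 -0.035  0.045] rot [0.03 0.   0.01] yaw 100.03 tilt 0.15 F [-1.2  0.1  0.4]
```

View pics/wrist2.png

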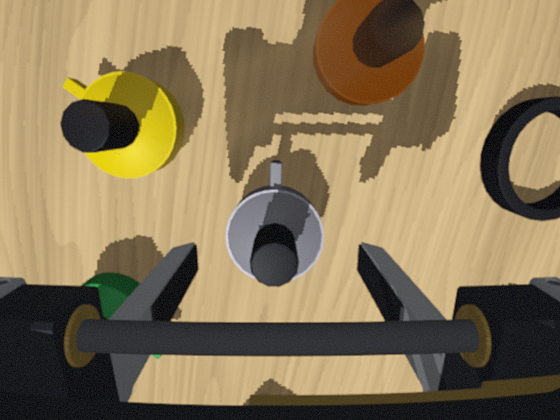

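The stem at (273,255) sits centrally between the fingertips at columns 195 and 360. The nose at (276,165) points along tool x. Closing now.

```bash
python3 -m inch '[{"gripper":20,"delta_pos":[-0.02,-0.02,0.04],"rotation":[0,0,0]},{"gripper":20,"delta_pos":[-0.02,-0.02,0.04],"rotation":[0,0,0]},{"gripper":20,"delta_pos":[-0.02,-0.02,0.04],"rotation":[0,0,0]},{"gripper":10,"delta_pos":[-0.02,-0.02,0.04],"rotation":[0,0,0]},{"gripper":0,"delta_pos":[-0.02,-0.02,0.04],"rotation":[0,0,0]},{"gripper":0,"delta_pos":[-0.02,-0.02,0.04],"rotation":[0,0,0]},{"gripper":0,"delta_pos":[-0.02,-0.02,0.04],"rotation":[0,0,0]},{"gripper":0,"delta_pos":[-0.02,-0.02,0.04],"rotation":[0,0,0]}]' 35
python3 go.py 522.5 147 74 100
```

```text
time_s: 5.15
tcp_pos: [522.2, 147.1, 72.9]
tool_rot: [0.0, 0.643, 0.766, 0.0]
wrist_force: [0.4, 0.2, 0.1]
grip_width: 27.1
t 5.15 q [  8.  19. 101.  -0.  60.  -2.] dpos [-0.002  0.006 -0.021] rot [0.   0.   0.01] yaw 100.03 tilt 0.01 F [0.4 0.2 0.1]
```

Grip width is 27 mm, so it has closed on the stem. I'll lift and look.

```bash
python3 -m inch '[{"gripper":0,"delta_pos":[0,0,-0.3],"rotation":[0,0,0]},{"gripper":0,"delta_pos":[0,0,-1.2],"rotation":[0,0,0]},{"gripper":0,"delta_pos":[0,0,-2],"rotation":[0,0,0]},{"gripper":0,"delta_pos":[0,0,-2.2],"rotation":[0,0,0]},{"gripper":0,"delta_pos":[0,0,-2.2],"rotation":[0,0,0]},{"gripper":0,"delta_pos":[0,0,-2.2],"rotation":[0,0,0]}]'
python3 - <<'E'
from cl import *
s=read_state();print(s["tcp_pos"],s["wrist_force"],s["grip_width"])
for n in ("wrist","top","side"):
    im,D=read_camera(n);cv2.imwrite(f"pics/{n}3.png",im[...,::-1]);np.save(f"{n}3.npy",D)
z0=s["tcp_pos"][2]
D=np.load("top3.npy")
for n in ("wrist","side"):
  for t in ["pod_center","pod_nose"]:
    for x in spot_point(n,t)[:5]:
        r,c=x["point"];P=at_z(n,c,r,z0-74+(45 if t=="pod_center" else 31),s)
        tc=np.linalg.inv(T_wt(s))@np.append(P,1)
        print(n,t,round(x["p"],2),(round(r),round(c)),P.round(1),"tool",tc[:3].round(1))
D=np.load("wrist3.npy");c=cloud("wrist",D,0,560,0,300,s);t=(np.c_[c,np.ones(len(c))]@np.linalg.inv(T_wt(s)).T)
m=(abs(t[:,1])<12)&(t[:,0]>36)&(t[:,0]<62)&(t[:,2]>25)&(t[:,2]<60)
k=t[m];print("nose pts tool",len(k),k.min(0).round(1),k.max(0).round(1))
for a,b in ((38,44),(44,49),(49,54)):
    q=k[(k[:,0]>a)&(k[:,0]<b)]
    if len(q): print(a,q[:,1].mean().round(1),q[:,1].min().round(1),q[:,1].max().round(1),q[:,2].min().round(1))
E
python3 go.py 566.4 -110.2 190 -29.5
```

```text
time_s: 5.9
tcp_pos: [520.7, 146.8, 181.1]
tool_rot: [-0.001, 0.643, 0.766, -0.001]
wrist_force: [-0.2, -0.0, -3.1]
grip_width: 26.9
[520.74067226 146.83497012 181.114419  ] [-0.22019689 -0.01650332 -3.07481126] 26.91893883089988
wrist pod_center 0.88 (127, 177) [445.7 209.3 152.1] tool [ 74.6 -62.9  29.2]
wrist pod_center 0.78 (266, 154) [439.3 111.4 152.1] tool [-20.7 -86.3  29.3]
wrist pod_center 0.76 (71, 346) [544.  260.9 152.1] tool [108.3  42.9  28.8]
wrist pod_center 0.73 (239, 276) [520.7 147.2 152.1] tool [ 0.4  0.2 29. ]
wrist pod_nose 0.87 (96, 133) [409.9 224.6 138.1] tool [ 95.9 -95.4  43.4]
wrist pod_nose 0.77 (15, 347) [539.8 297.3 138.1] tool [144.8  45.2  42.8]
wrist pod_nose 0.69 (160, 280) [513.9 199.1 138.1] tool [52.7  2.5 43. ]
wrist pod_nose 0.62 (296, 195) [467.7  85.4 138.1] tool [-51.3 -62.8  43.2]
side pod_center 0.76 (266, 336) [355.9 202.6 152.1] tool [  83.6 -152.5   29.6]
side pod_center 0.63 (307, 306) [357.1 317.1 152.1] tool [ 196.2 -131.3   29.5]
side pod_center 0.56 (226, 262) [522.7 139.1 152.1] tool [-7.9  0.7 29. ]
side pod_center 0.56 (313, 209) [474.1 387.3 152.1] tool [244.9  -3.9  29. ]
side pod_nose 0.75 (207, 298) [504.4  17.9 138.1] tool [-124.1  -38.4   43.1]
side pod_nose 0.64 (331, 321) [324.3 340.6 138.1] tool [ 225.  -159.5   43.6]
side pod_nose 0.59 (260, 321) [390.6 178.1 138.1] tool [  53.4 -122.5   43.5]
side pod_nose 0.56 (335, 193) [477.7 423.2 138.1] tool [279.6   6.   43. ]
side pod_nose 0.55 (250, 252) [511.2 198.5 138.1] tool [52.5 -0.2 43. ]
nose pts tool 313 [36.2 -1.9 33.6  1. ] [53.   5.6 45.1  1. ]
38 1.8 -1.9 5.5 33.6
44 1.8 -1.9 5.5 34.1
49 1.9 -1.9 5.6 34.2
t 6.25 q [ 8. 14. 92. -0. 74. -2.] dpos [-5.221 -0.02  -0.152] rot [-1.000e-02  1.000e-02  2.591e+01] yaw 100.03 tilt 0.06 F [-0.7 -0.6 -2.6]
```

View pics/wrist3.png

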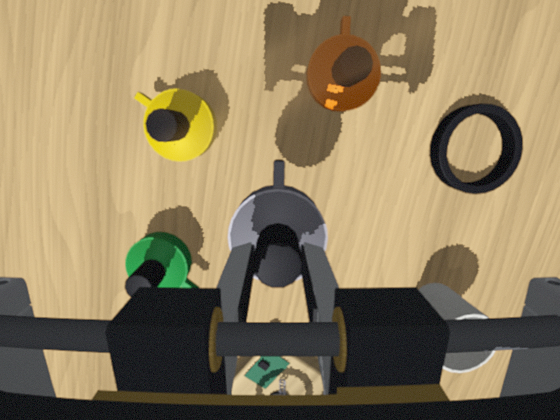

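View pics/side3.png

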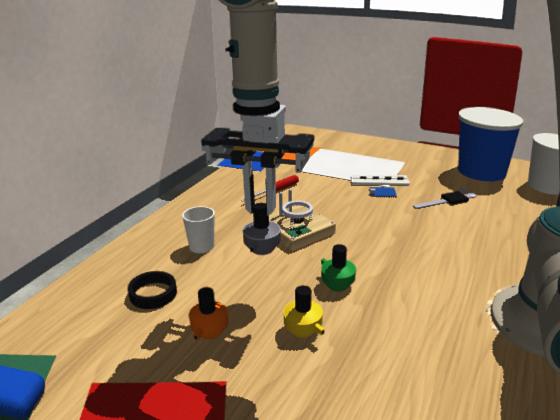

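The pod is held upright with its nose along tool x. In the wrist picture the nose tip is at (279,163). Moving above the jig, with tool yaw about -26°.

```bash
python3 -m inch '[{"gripper":0,"delta_pos":[-0.4,0,-0.15],"rotation":[0,0,2.1]},{"gripper":0,"delta_pos":[-0.8,0,-0.15],"rotation":[0,0,4.2]},{"gripper":0,"delta_pos":[-1.3,0,-0.15],"rotation":[0,0,6.3]},{"gripper":0,"delta_pos":[-1.8,0,-0.15],"rotation":[0,0,8.4]},{"gripper":0,"delta_pos":[-2.3,0,-0.15],"rotation":[0,0,10.5]},{"gripper":0,"delta_pos":[-2.8,0,-0.15],"rotation":[0,0,12.6]},{"gripper":0,"delta_pos":[-3.3,0,-0.15],"rotation":[0,0,14.7]},{"gripper":0,"delta_pos":[-3.8,0,-0.15],"rotation":[0,0,16.8]},{"gripper":0,"delta_pos":[-4.3,0,-0.15],"rotation":[0,0,18.9]},{"gripper":0,"delta_pos":[-4.7,0,-0.15],"rotation":[0,0,21]},{"gripper":0,"delta_pos":[-5,0,-0.15],"rotation":[0,0,23.1]},{"gripper":0,"delta_pos":[-5.22,-0.02,-0.15],"rotation":[0,0,25.2]}]';python3 go.py 566.4 -110.2 185 -26
```

```text
time_s: 7.75
tcp_pos: [566.7, -110.9, 190.2]
tool_rot: [0.0, 0.974, -0.228, -0.0]
wrist_force: [0.3, -0.3, -2.1]
grip_width: 26.7
t 7.75 q [-18.  16.  87.  -0.  77.  98.] dpos [-0.012 -0.01   0.104] rot [ 0.    0.   -0.07] yaw -26.35 tilt 0.02 F [ 0.3 -0.3 -2.1]
```

```bash
python3 -m inch '[{"gripper":0,"delta_pos":[0,0,0],"rotation":[0,0,0]},{"gripper":0,"delta_pos":[0,0,0],"rotation":[0,0,0]}]'; python3 - <<'E'
from cl import *
s=read_state();print(s["tcp_pos"])
for n in ("wrist","top"):
    im,D=read_camera(n);cv2.imwrite(f"pics/{n}4.png",im[...,::-1]);np.save(f"{n}4.npy",D)
    if n=="wrist":
        W=np.linalg.inv(T_wt(s));c=cloud("wrist",D,0,560,0,420,s);t=(np.c_[c,np.ones(len(c))]@W.T)[:,:3]
        m=(c[:,2]>78)&(c[:,2]<100)&(np.hypot(c[:,0]-607,c[:,1]+131)<25);print("pins",m.sum());k=t[m]
        print(np.c_[k][::max(1,len(k)//25)].round(1))
        for sg in (-1,1):
            q=k[(k[:,1]-1)*sg>0]; print(sg,len(q),q.mean(0).round(1) if len(q) else "")
        m=(abs(t[:,1])<14)&(t[:,0]>38)&(t[:,0]<56)&(t[:,2]>30)&(t[:,2]<50);k=t[m];print("nose",m.sum(),k.mean(0).round(1),k.min(0).round(1),k.max(0).round(1))
        ring=t[(c[:,2]>58)&(c[:,2]<72)&(np.hypot(c[:,0]-566,c[:,1]+110)<45)];print("ring",len(ring),ring.min(0).round(1),ring.max(0).round(1))
for n in ("wrist","top"):
  for tt,z in (("pin_gap",90),("ring_top",65)):
    for x in spot_point(n,tt)[:2]:
        r,c=x["point"];P=at_z(n,c,r,z,s);print(n,tt,round(x["p"],2),(round(r),round(c)),P.round(1),(W@np.append(P,1))[:3].round(1))
E
```

```text
time_s: 8.0
tcp_pos: [566.5, -109.6, 190.3]
tool_rot: [-0.0, 0.975, -0.223, -0.0]
wrist_force: [0.1, 0.7, -2.3]
grip_width: 27.4
[ 566.45494147 -109.6312486   190.31266142]
pins 150
[[ 51.8 -14.3 111.2]
 [ 51.4 -12.3 104.1]
 [ 50.7 -14.8 102.2]
 [ 49.9  11.5 112.1]
 [ 49.9 -16.5 102. ]
 [ 49.8 -11.3 102.3]
 [ 49.9  14.6 102.2]
 [ 49.1 -14.7 100.6]
 [ 48.3  -9.8 109.9]
 [ 49.1  14.5 101.2]
 [ 48.3 -15.6 100. ]
 [ 48.2 -10.5 101.5]
 [ 48.4  13.6  99.4]
 [ 47.5 -16.4 100. ]
 [ 47.4 -11.3 100.5]
 [ 47.4  13.6 100.3]
 [ 46.2 -17.6 104.9]
 [ 46.8 -12.1  98.7]
 [ 46.4  12.9 102.4]
 [ 45.7 -16.5 101.3]
 [ 45.8 -11.3 100.1]
 [ 45.7  14.5 100.5]
 [ 44.7 -14.  102.1]
 [ 44.8  12.8 101.1]
 [ 43.8  12.1 102.7]]
-1 76 [ 48.2 -13.6 102.2]
1 74 [ 47.4  13.9 102.1]
nose 285 [46.   0.2 36.2] [38.  -3.7 33.5] [53.4  4.4 45.5]
ring 637 [  5.  -35.9 123.1] [ 36.5  33.9 132.1]
wrist pin_gap 0.64 (160, 278) [ 609.6 -130.    90. ] [ 47.8  -0.5 100.3]
wrist pin_gap 0.17 (116, 41) [735.7  38.6  90. ] [  87.9 -207.1  100.3]
top ring_top 0.37 (207, 328) [ 566.8 -108.9   65. ] [ 1.000e-01 -8.000e-01  1.253e+02]
```

View pics/wrist4.png

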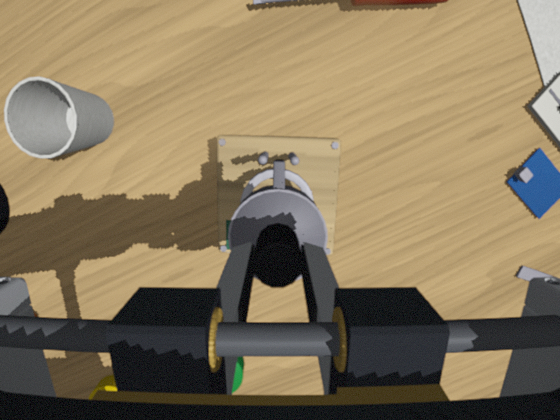

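The wrist picture shows the nose at (279,172), centred between the pins at (263,158) and (294,158). In tool coordinates the nose is at y = 0.2 and the mid-gap at y = 0.1. Descending.

```bash
python3 -m inch '[{"gripper":0,"delta_pos":[0,0,0.4],"rotation":[0,0,-0.1]},{"gripper":0,"delta_pos":[0,0,0.8],"rotation":[0,0,-0.1]},{"gripper":0,"delta_pos":[0,0,1.0],"rotation":[0,0,-0.1]},{"gripper":0,"delta_pos":[0,0,1.1],"rotation":[0,0,-0.1]},{"gripper":0,"delta_pos":[0,0,1.16],"rotation":[0,0,-0.1]},{"gripper":0,"delta_pos":[0,0,1.16],"rotation":[0,0,-0.1]}]' 40;python3 go.py 566.4 -110.2 120 -26; python3 - <<'E'
from h import *
im,D=read_camera("wrist");cv2.imwrite("pics/wrist5.png",im[...,::-1])
E
```

```text
time_s: 9.05
tcp_pos: [566.9, -110.2, 132.8]
tool_rot: [0.0, 0.975, -0.22, 0.0]
wrist_force: [-1.5, -0.3, -2.7]
grip_width: 27.3
t 9.05 q [-18.  19.  92.  -0.  69.  98.] dpos [-0.008  0.004  0.255] rot [ 0.   -0.01  0.11] yaw -25.47 tilt 0.04 F [-1.5 -0.3 -2.7]
```

View pics/wrist5.png

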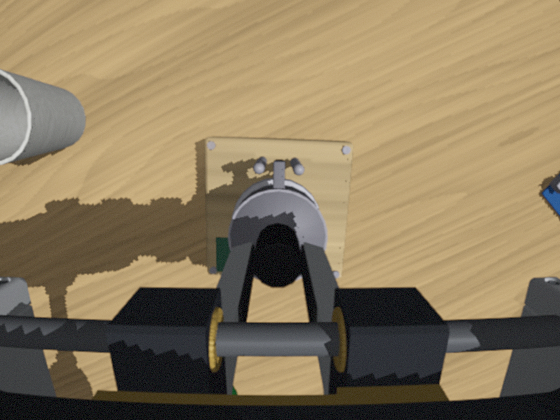

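The nose at (279,172) is still centred between the pins at (259,166) and (298,168), and nothing has touched yet. Lowering slowly.

```bash
python3 -m inch '[{"gripper":0,"delta_pos":[0,0,0.06],"rotation":[0,0,0.1]},{"gripper":0,"delta_pos":[0,0,0.12],"rotation":[0,0,0.1]},{"gripper":0,"delta_pos":[0,0,0.16],"rotation":[0,0,0.1]},{"gripper":0,"delta_pos":[0,0,0.16],"rotation":[0,0,0.1]},{"gripper":0,"delta_pos":[0,0,0.16],"rotation":[0,0,0.1]}]';python3 go.py 566.4 -110.2 115 -26; python3 -m inch '[{"gripper":0,"delta_pos":[0,0,0.04],"rotation":[0,0,0]},{"gripper":0,"delta_pos":[0,0,0.08],"rotation":[0,0,0]},{"gripper":0,"delta_pos":[0,0,0.08],"rotation":[0,0,0]}]';python3 go.py 566.4 -110.2 115 -26
```

```text
time_s: 9.72
tcp_pos: [567.0, -109.8, 125.0]
tool_rot: [-0.0, 0.974, -0.225, 0.001]
wrist_force: [0.2, 3.3, 2.7]
grip_width: 27.5
t 9.725 q [-18.  19.  93.   0.  68.  98.] dpos [-0.008  0.013  0.2  ] rot [-0.01 -0.01  0.01] yaw -25.97 tilt 0.07 F [0.2 3.3 2.7]
time_s: 10.1
tcp_pos: [567.0, -109.9, 120.6]
tool_rot: [-0.0, 0.974, -0.225, 0.0]
wrist_force: [0.5, 2.8, 4.8]
grip_width: 27.0
t 10.1 q [-18.  19.  93.   0.  67.  98.] dpos [-0.008  0.01   0.112] rot [-0.01 -0.01  0.  ] yaw -25.98 tilt 0.05 F [0.5 2.8 4.8]
```

```bash
python3 -m inch '[{"gripper":0,"delta_pos":[-0.005,-0.012,0.04],"rotation":[0,0,0]},{"gripper":0,"delta_pos":[-0.005,-0.012,0.08],"rotation":[0,0,0]},{"gripper":0,"delta_pos":[-0.005,-0.012,0.08],"rotation":[0,0,0]}]';python3 go.py 566.4 -110.2 115 -26; python3 -m inch '[{"gripper":0,"delta_pos":[0,0,0.04],"rotation":[0,0,0]},{"gripper":0,"delta_pos":[0,0,0.06],"rotation":[0,0,0]},{"gripper":0,"delta_pos":[0,0,0.06],"rotation":[0,0,0]}]';python3 go.py 566.4 -110.2 115 -26
```

```text
time_s: 10.48
tcp_pos: [567.0, -109.7, 116.9]
tool_rot: [0.0, 0.974, -0.225, 0.001]
wrist_force: [0.4, 3.4, 6.7]
grip_width: 26.9
t 10.475 q [-18.  19.  94.  -0.  67.  98.] dpos [-0.006  0.014  0.038] rot [ 0.   -0.01  0.01] yaw -25.96 tilt 0.06 F [0.4 3.4 6.7]
time_s: 10.85
tcp_pos: [567.1, -109.7, 114.3]
tool_rot: [0.0, 0.974, -0.225, 0.001]
wrist_force: [0.0, 2.9, 7.5]
grip_width: 27.1
t 10.85 q [-18.  19.  94.  -0.  67.  98.] dpos [-0.008  0.015 -0.015] rot [ 0.   -0.02  0.01] yaw -25.96 tilt 0.08 F [0.  2.9 7.5]
```

```bash
python3 -m inch '[{"gripper":0,"delta_pos":[0,0,0.03],"rotation":[0,0,0]},{"gripper":0,"delta_pos":[0,0,0.03],"rotation":[0,0,0]},{"gripper":0,"delta_pos":[0,0,0.03],"rotation":[0,0,0]}]';python3 go.py 566.4 -110.2 115 -26; python3 - <<'E'
from cl import *
for n in ("wrist","side","top"):
    im,D=read_camera(n);cv2.imwrite(f"pics/{n}6.png",im[...,::-1]);np.save(f"{n}6.npy",D)
im=cv2.imread("pics/side6.png");cv2.imwrite("pics/side6c.png",cv2.resize(im[140:260,230:360],None,fx=4.5,fy=4.5,interpolation=cv2.INTER_CUBIC))
E
```

```text
time_s: 11.22
tcp_pos: [567.3, -109.6, 113.7]
tool_rot: [0.0, 0.974, -0.225, 0.001]
wrist_force: [-0.7, 3.8, 11.5]
grip_width: 27.0
t 11.225 q [-18.  20.  94.  -0.  66.  98.] dpos [-0.011  0.018 -0.026] rot [-0.   -0.03  0.01] yaw -25.97 tilt 0.13 F [-0.7  3.8 11.5]
```

View pics/side6c.png

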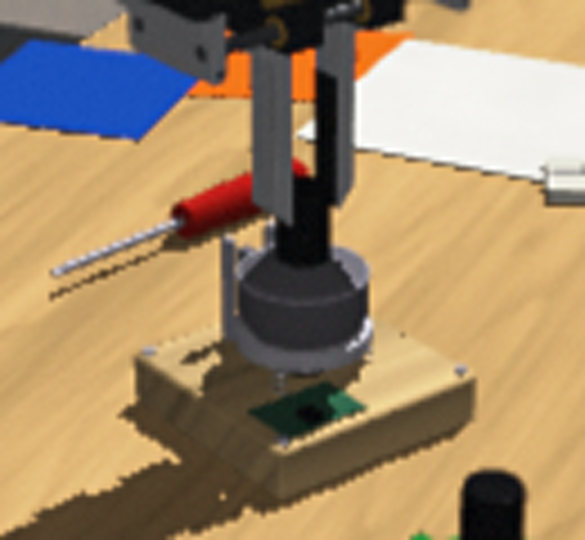

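View pics/wrist6.png

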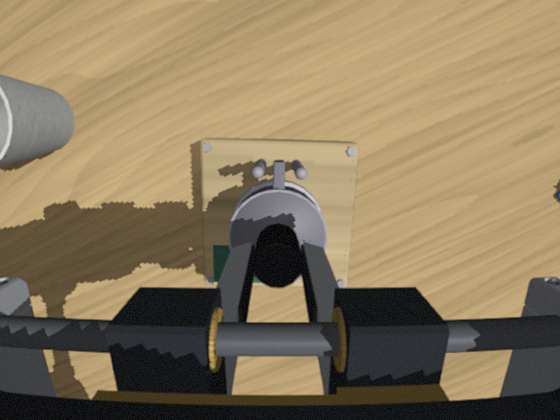

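The pod is seated in the ring in the side crop (305,300). The wrist view shows the nose at (279,173) between the pins at (258,170) and (300,172). The force is stiffening, so the ring is at its stop. I'll add a small margin and confirm.

```bash
python3 -m inch '[{"gripper":0,"delta_pos":[0,0,0.03],"rotation":[0,0,0]},{"gripper":0,"delta_pos":[0,0,0.03],"rotation":[0,0,0]},{"gripper":0,"delta_pos":[0,0,0.03],"rotation":[0,0,0]},{"gripper":0,"delta_pos":[0,0,0.03],"rotation":[0,0,0]}]';python3 go.py 566.4 -110.2 115 -26; python3 - <<'E'
from cl import *
s=read_state()
im,D=read_camera("side")
c=cloud("side",D,270,330,170,240)
P=np.array([567,-110]);r=np.hypot(c[:,0]-P[0],c[:,1]-P[1])
m=(abs(r-35.5)<2.0)&(c[:,2]>36)&(c[:,2]<75);print("ring rim z",m.sum(),np.percentile(c[m,2],[5,25,50,75,90,97]).round(1))
for lo in range(40,110,5):
    k=(r<45)&(c[:,2]>=lo)&(c[:,2]<lo+5); 
    if k.sum(): print(lo,k.sum(),r[k].min().round(0),r[k].max().round(0))
im,D=read_camera("wrist")
print([ (x["p"],x["point"]) for x in spot_point("wrist","pod_nose")[:2]])
s2=read_state();print(s2["tcp_pos"],s2["wrist_force"],s2["moment"],s2["grip_width"])
E
```

```text
time_s: 11.88
tcp_pos: [567.6, -109.7, 113.5]
tool_rot: [0.0, 0.974, -0.225, 0.002]
wrist_force: [-2.2, 4.2, 18.2]
grip_width: 26.9
t 11.875 q [-18.  19.  94.  -0.  66.  98.] dpos [-0.016  0.02  -0.029] rot [-0.01 -0.04  0.01] yaw -25.96 tilt 0.2 F [-2.2  4.2 18.2]
ring rim z 203 [42.9 47.9 52.6 66.3 71.6 73.9]
40 35 31.0 45.0
45 57 26.0 45.0
50 112 26.0 45.0
55 32 29.0 45.0
60 54 31.0 44.0
65 61 30.0 44.0
70 54 30.0 43.0
75 67 26.0 45.0
80 118 23.0 43.0
85 138 11.0 45.0
90 41 12.0 20.0
95 23 11.0 16.0
100 26 11.0 16.0
105 23 12.0 15.0
[(0.85, [161.4, 279.5])]
[ 567.55122393 -109.6891392   113.5693118 ] [-2.46977373  3.06323083 17.40042393] [ 7.77100589e-01  5.11826264e-01 -1.33618241e-04] 26.974493902164987
```

The TCP stays at 113.5 mm while the force climbs to about 20 N, so the ring is on its hard stop. Ring-rim depth is around 53 mm, against 65 mm at rest. Handing in.

```bash
python3 -c "
from plant import *
print(hand_in())"
```

```text
the job is handed in; nothing more can be done
None
```

I gripped the grey pod by its stem, lifted it and turned it so the nose pointed between the guide pins. I then set it in the jig's ring, pressed the ring to its stop, and handed in at about 12 s of robot time with the gripper still holding it down at a 40 N grip setting.

- **Ring on its stop:** in the last push the commanded pose went 1.5 mm further down. The downward force rose from about 14 N to 20 N, while the gripper stayed at 113.5 mm. The side camera's depth puts the ring's rim at about 53 mm (65 mm at rest), but that reading is noisy.
- **Pod position:** before the descent the nose was within about 0.2 mm of the middle between the pins. The wrist picture after seating still showed it centred, and the tool's tilt was 0.2°.
- **Grip:** the opening held steady at 27 mm on the 28 mm stem.
- **Disagreements:** the top and wrist cameras differed by 2–3 mm on where the pod stood at the start. One angle estimate from the wrist depth came out at 72°, so I discarded it; the other estimates gave 97–103°. A sideways force of 3–4 N remained while pressing.
- **Bystanders:** the arm's path stayed clear of the cup, tape roll, screwdriver and look-alikes, and the later pictures showed nothing disturbed. I did not measure their positions at the end.

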